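# Lock the papier-mache spindle on its flat

## Robot

A 6-joint arm with a two-finger parallel gripper is mounted at the origin on the work surface. World frame = base frame: x ahead of the robot, y to its left, z up, the work surface at z = 0. Lengths are in m, angles in rad, forces in N, time in s.
With the tool pointing down it reaches from about 0.3 to 0.95 m from the base axis. Payload 3.1 kg.
Tool frame: the origin (TCP) lies at the very end of the fingers, on their centre line; the grasp point (between the pads) lies 19 mm behind it; z points along the fingers, y is the line along which they close (so a half turn about z gives the same grasp; the last joint's range is limited). The gripper opens to 85 mm and grips with 20 to 120 N. Pads are 22 mm wide; open, the fingers measure 114 mm over their backs; the gripper's body (76 mm by 85 mm) begins 54 mm behind the grasp point. The pads swing forward as they close: fully open they stand 13 mm farther back than shut.
Start: joints at [-1.264, 0.308, 1.634, -0, 1.2, -0.07], TCP at [0.23, -0.581, 0.201] pointing down, gripper open.
Joint ranges: [-3.06, 3.06], [-0.79, 1.96], [0.05, 2.63], [-1.19, 4.34], [0.05, 2.64], [-2.94, 2.94]. Speed limits (rad/s): [2.79, 2.79, 3.14, 3.14, 3.14, 3.14].

## Interface

Orientations are given as a unit quaternion [w, x, y, z].
In Python, from bench import manip gives the robot as it stands. Calls block until the motion is done:
- manip.move_pose(position, orientation): joint-space move of the TCP to a pose.
- manip.movel(position, rot=None, speed=0.15): straight line of the TCP; rot=None keeps the orientation; speed is the mean speed in m/s.
- manip.move_joints(angles): joint-space move.
- manip.grip(opening, f_grip=None): finger opening in m; f_grip is the grip in N (None keeps the last); returns when the fingers have stopped.
- manip.dwell(seconds).
- manip.ik(position, orientation): joint angles nearest the present ones, or None.
- manip.observe(): the state.
- manip.capture(name): name is "side" or "top" or "wrist"; returns the picture (400x640x3 uint8, red, green, blue); there is no depth.
- manip.camera_info(name): a dict with "fx", "fy", "cx", "cy" (pixels), "k1" (the pictures are not rectified: a ray, as slopes to the right and down, at radius r is drawn at 1 + k1 r^2 times it, then the intrinsics apply), "rvec" (rotation vector, rad) and "tvec" (3), from world to camera coordinates, as OpenCV has them; the wrist camera has in their place "hand_eye" (4x4, takes a point from camera to tool coordinates, whose origin is the TCP and whose axes are the flange's). Camera axes: x right, y down, z forward; pixel columns grow to the right and rows downward; lengths in m; the calibration is good to about 2 mm. A picture is of the moment at which its call begins: read the wrist's pose just before it. camera_info takes no time and is no camera call.
A pose or a line that the arm cannot do raises manip.Unreachable and nothing moves.
- manip.hand_in(): hands the job in; it is judged then, once.
The state is a dict: "time_s": time; "joint_positions": joint angles; "dq": joint speeds; "joint_efforts": joint torques, N m; "eef_pos": TCP position; "eef_rot": TCP orientation; "wrist_force": force on the tool from outside, world axes, zero at the start; "wrist_torque": the same for the moment, N m; "gripper_width": finger opening in m; "grip_force": force on a finger pad.
Only numpy, scipy, OpenCV 4.12 (cv2) and the standard library are available. Lean on these libraries where they do the work, as an engineer would, in place of code of your own. Each camera call takes 0.05 s, during which the arm holds its last target. There are 200 camera calls.

## Task

Turn the crank of the papier-mache spindle until the flat on its shaft squarely faces the setscrew in the hub. Then, with the shaft left like that, tighten the setscrew: turn the T-handled hex key that stands in it clockwise until it stops. Do not tighten on the round of the shaft, and leave the things lying around where they are.

Things in the scene. Friction and masses are not known exactly. Their poses are not given: they have to be found in the camera images.
- stand: Stand fixed to the table, its place and yaw vary: plywood base board 200 x 500 x 20 mm (middle at y = 20 mm), grey bearing blocks at y = -95 and 95 mm, between them an aluminium hub 72 mm in diameter, 56 mm long at y = 0. Origin on the table right under the hub's middle, z up. The shaft runs along the stand's y axis, 125 mm above the origin.
- setscrew (a point): Mouth of the setscrew's round boss on the hub, 48 mm from the shaft's axis. The screw and the hex key in it stand square to the shaft and lean 35 degrees from vertical to the stand's -x: their outward direction is (-0.574, 0, 0.819) in the stand's frame. Axes as the stand's.
- spindle (a joint): Angle (rad, -0.6 to 1.7) of the 32 mm steel shaft with one long flat 26 mm wide, seen on both sides of the hub; newspaper drum 184 mm in diameter on its +y end, crank on its -y end. 0 = flat squarely faces the setscrew; grows as the crank's top swings to the stand's +x; starts at 0.4 to 1.4. It stays where left (3 N at the crank turns it).
- crank_grip (a point): On the axis of the black round crank grip (18 mm thick, 80 mm long, parallel to the shaft, from y = -130 to -210 mm of the stand; this point at -175), 80 mm from the shaft's axis. Turns with the spindle; may pivot between fingers. At spindle 0 the crank arm points 15 degrees from vertical to the stand's -x: always 20 degrees further to +x than the flat faces.
- hex_key (a joint): Angle (rad) of the hex key with its setscrew: grows clockwise as seen from outside, looking along the key into the hub. Starts loose at 0.2 to 0.7 and stops dead at 1.75 = tight; there the T-bar lies parallel to the shaft. It takes about 0.2 N m and stays where it is left.
- key_handle (a point): Middle of the hex key's T-bar (round steel, 16 mm thick, 100 mm long, square to the key), 130 mm from the shaft's axis along the leaning screw direction, about 232 mm above the table. Its z axis points outward along the key. Below the bar there is only the 12 mm shank (22 mm thick collar within 15 mm of the bar's axis). It stays in place as the key turns.
- tape_roll: Bystander: cardboard ring 60 mm wide, 24 mm high, lying on the stand's base board behind the hub. Origin under its centre.
- brush: Bystander: paste brush 200 mm long lying along the front edge of the stand's base board.
- paste_tub: Bystander: open white tub 96 mm wide, 95 mm high, standing behind the drum. Origin under its centre.
- pot: Bystander: open black pot 72 mm wide, 75 mm high, standing behind the crank. Origin under its centre.
- paint_can: Bystander: can 66 mm wide, 110 mm high, standing behind the stand. Origin under its centre.
- screwdriver: Bystander: screwdriver 180 mm long lying behind the stand.
- scraper: Bystander: scraper 200 mm long lying to the -y side of the stand.

How it is judged:
By the outcome, as a careful person would: the job done as asked, in the order asked, and still so for the second after the job is handed in, with the robot touching nothing.
It also fails if it takes over 54 s, if anything falls off the work surface, if the arm or the gripper's body presses on something with over 40 N, if the wrist force passes 120 N, or if a joint passes its speed limit or range.

## Working session

There is one attempt and no reset: what is moved stays moved. The work goes in short steps, each a Python script; the robot and the scene stay as the last script left them, time stands still between calls to the robot, and variables do not carry over. Pictures are saved under pics/ and viewed, at most 10 in all, crops included, and the job is handed in when it is done.

```bash
mkdir -p pics; ls; python3 - <<'E'
from bench import manip
import cv2,numpy as np
a=manip.capture("side");b=manip.capture("top")
for n,i in(("side",a),("top",b)):
    cv2.imwrite(f"pics/{n}0.png",i[:,:,::-1]); print(n,manip.camera_info(n))
print(manip.camera_info("wrist")); print(manip.observe())
E
```

```text
pics
side {'fx': 505.65028671556416, 'fy': 505.65028671556416, 'cx': 316.017584024019, 'cy': 200.96077361160852, 'k1': 0.003206776266213666, 'rvec': array([ 2.39933333, -0.31199567,  0.13403222]), 'tvec': array([-0.55272474,  0.20185684,  1.19835815])}
top {'fx': 474.641958251862, 'fy': 474.641958251862, 'cx': 323.6450187607343, 'cy': 196.23247009046642, 'k1': -0.1328971818768875, 'rvec': array([ 2.11594849, -2.14106729,  0.15191733]), 'tvec': array([0.01809123, 0.60665392, 1.19902164])}
{'fx': 277.66698476402473, 'fy': 277.66698476402473, 'cx': 317.4581375536971, 'cy': 198.44375645914147, 'k1': 0.005274374494307731, 'hand_eye': array([[ 9.96380753e-04, -9.47816151e-01, -3.18815858e-01,
         8.28952004e-02],
       [ 9.99999347e-01,  1.12282759e-03, -2.12831387e-04,
        -3.59947775e-04],
       [ 5.59700268e-04, -3.18815438e-01,  9.47816651e-01,
        -1.72482423e-01],
       [ 0.00000000e+00,  0.00000000e+00,  0.00000000e+00,
         1.00000000e+00]])}
{'time_s': 0.1, 'joint_positions': array([-1.26371382e+00,  3.08914563e-01,  1.63510035e+00,  1.49562538e-05,
        1.19970269e+00, -6.96849063e-02]), 'dq': array([-0.00049185, -0.00108242, -0.00356454,  0.00118036,  0.00114287,
       -0.00139864]), 'joint_efforts': array([ 1.13226777e-04, -4.16406012e+01, -2.77644628e+01, -5.14570547e-05,
        4.05105238e-03, -1.60580652e-05]), 'eef_pos': array([ 0.22968408, -0.58037295,  0.20024451]), 'eef_rot': array([-1.05582450e-03,  9.82308159e-01,  1.87268664e-01, -1.18901442e-04]), 'wrist_force': array([ 0.81731442, -0.27009742,  0.68530104]), 'wrist_torque': array([ 0.01728547, -0.0217131 , -0.01449212]), 'grip_force': 0.0, 'gripper_width': 0.08525851783586282}
```

View pics/side0.png

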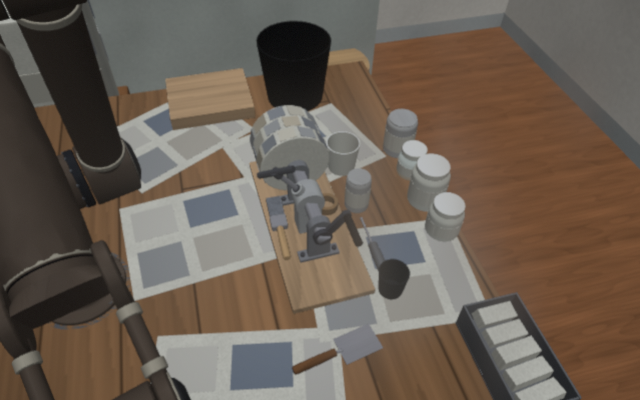

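View pics/top0.png

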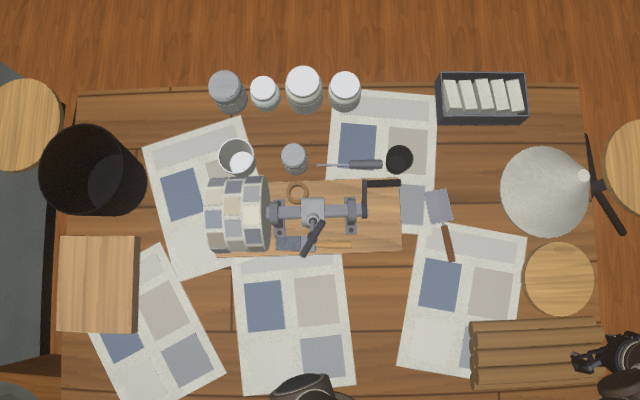

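The side view shows the hub near (308,208), the T-bar near (280,172) and the crank grip near (352,230). In the top view the hub is at (312,212), the T-bar runs (322,224)-(304,254) and the grip runs (368,183)-(400,183). I'll zoom in on both.

```bash
python3 - <<'E'
import cv2
a=cv2.imread("pics/side0.png")[150:320,235:405];b=cv2.imread("pics/top0.png")[160:270,200:415]
cv2.imwrite("pics/s1.png",cv2.resize(a,None,fx=3.5,fy=3.5,interpolation=cv2.INTER_CUBIC))
cv2.imwrite("pics/t1.png",cv2.resize(b,None,fx=3.7,fy=3.7,interpolation=cv2.INTER_CUBIC))
E
```

```text
(no output)
```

View pics/s1.png

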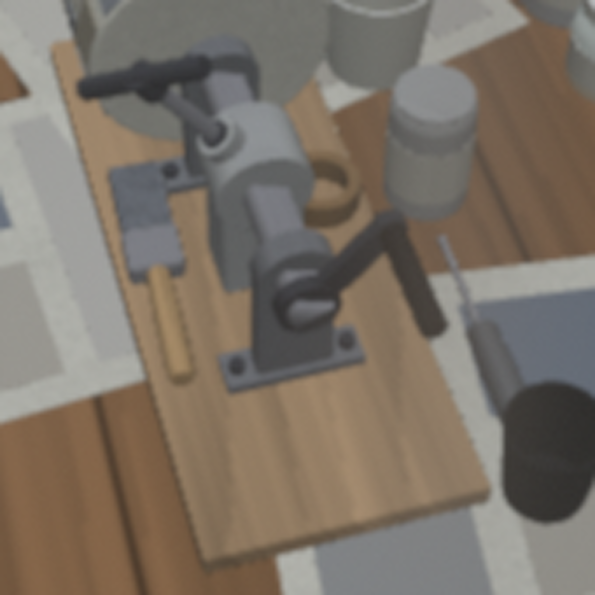

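View pics/t1.png

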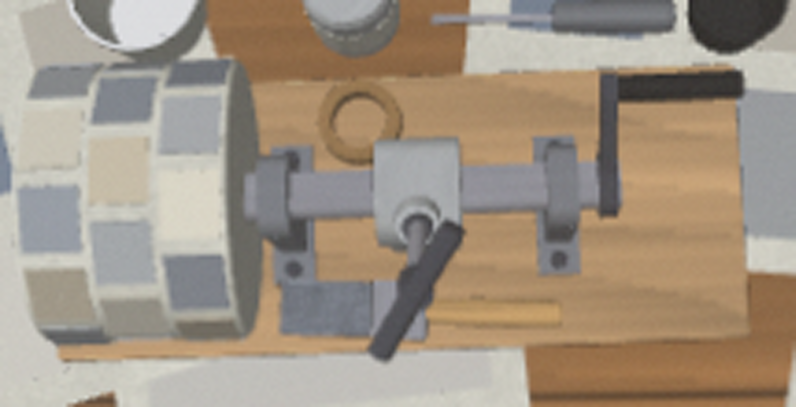

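The side crop shows the grip from (392,218) to (435,328), the T-bar ends at (88,86) and (205,66), and the board's front corners at (205,555) and (490,490). The top crop shows the grip from (617,86) to (742,84), the T-bar from (455,230) to (380,352), and board corners at (740,68), (747,332) and (58,345). Next I'll fit the stand pose and the two angles to these points.

```bash
cat > h.py <<'E'
import numpy as np, cv2, json
from scipy.optimize import least_squares
from scipy.spatial.transform import Rotation as R
OUT=np.array([-np.sin(np.radians(35)),0,np.cos(np.radians(35))])
def cam(n,manip):
    return manip.camera_info(n)
def proj(P,c):
    q=R.from_rotvec(c["rvec"]).apply(P)+c["tvec"]; s=q[:,:2]/q[:,2:]
    s=s*(1+c["k1"]*(s**2).sum(1,keepdims=True))
    return s*[c["fx"],c["fy"]]+[c["cx"],c["cy"]]
def grip(sp,y=-.175):
    a=sp-np.radians(15); return np.array([.08*np.sin(a),y,.125+.08*np.cos(a)])
def bar(k,d=0.):   # point on bar, d along it; +d is the +y end when tight
    u=R.from_rotvec(-OUT*(k-1.75)).apply([0,1,0]); return np.array([0,0,.125])+.13*OUT+d*u
def W(p,st):  # stand->world
    x,y,w=st; return R.from_euler("z",w).apply(p)+[x,y,0]
def quat(Rm):
    q=R.from_matrix(Rm).as_quat(); return q[[3,0,1,2]]
E
cat > fit.py <<'E'
from bench import manip
from h import *
fs=lambda p:(np.array(p)+.5)/3.5-.5+[235,150]
ft=lambda p:(np.array(p)+.5)/3.7-.5+[200,160]
B=lambda x,y:(lambda v:np.array([x,y,.02]))
obs=[("side",fs((205,555)),B(-.1,-.23)),("side",fs((490,490)),B(.1,-.23)),("top",ft((740,68)),B(.1,-.23)),("top",ft((747,332)),B(-.1,-.23)),("top",ft((58,345)),B(-.1,.27)),
("top",ft((742,84)),lambda v:grip(v[3],-.21)),("top",ft((617,86)),lambda v:grip(v[3],-.13)),("side",fs((435,328)),lambda v:grip(v[3],-.21)),("side",fs((392,218)),lambda v:grip(v[3],-.13)),
("top",ft((455,230)),lambda v:bar(v[4],-.048)),("top",ft((380,352)),lambda v:bar(v[4],.048)),("side",fs((88,86)),lambda v:bar(v[4],.048)),("side",fs((205,66)),lambda v:bar(v[4],-.048))]
C={n:manip.camera_info(n) for n in("side","top")}
f=lambda v:np.concatenate([proj(W(g(v)[None],v[:3]),C[n])[0]-p for n,p,g in obs])
r=least_squares(f,[.5,0,0,1.3,.6],loss="soft_l1")
print(r.x.round(4)); print(f(r.x).reshape(-1,2).round(1).tolist())
json.dump(r.x.tolist(),open("v.json","w"))
st=r.x[:3]; print("grip",W(grip(r.x[3]),st),"key",W(bar(r.x[4]),st))
E
python3 fit.py
```

```text
[0.5603 0.0355 0.0136 0.9807 0.71  ]
[[-1.2, 0.6], [0.6, -1.1], [-0.8, -1.6], [0.9, 1.0], [-0.4, 2.0], [0.8, -0.2], [0.6, 0.1], [-0.4, 0.3], [0.0, 3.5], [-0.3, -1.3], [-0.4, -1.6], [-0.2, -0.6], [-0.3, -0.7]]
grip [ 0.61535368 -0.13875021  0.18520429] key [0.48574591 0.03450894 0.23148977]
```

```bash
cat >> h.py <<'E'
def tool(z,y):
    z=np.array(z)/np.linalg.norm(z); y=np.array(y,float); y-=z*(y@z); y/=np.linalg.norm(y)
    return np.column_stack([np.cross(y,z),y,z])
def wproj(P,manip,o):
    c=manip.camera_info("wrist"); H=c["hand_eye"]; q=o["eef_rot"]
    p=R.from_quat([*q[1:],q[0]]).inv().apply(P-o["eef_pos"])
    p=(p-H[:3,3])@H[:3,:3]; s=p[:,:2]/p[:,2:]; s=s*(1+c["k1"]*(s**2).sum(1,keepdims=True))
    return s*c["fx"]+[c["cx"],c["cy"]]
E
python3 - <<'E'
from bench import manip
from h import *
v=json.load(open("v.json")); st=v[:3]; ex=R.from_euler("z",st[2]).apply([1,0,0])
g=W(grip(v[3],-.178),st); tgt=g+[0,0,.08]
for s in(1,-1):
    q=quat(tool([0,0,-1],s*ex)); j=manip.ik(tgt,q); print(s,None if j is None else np.round(j,2))
    if j is None: continue
    if 'best' not in globals() or abs(j[5])<best[0]: best=(abs(j[5]),s,q)
print(best[1]); manip.grip(.06,30)
manip.move_pose(tgt,best[2]); o=manip.observe(); im=manip.capture("wrist")
cv2.imwrite("pics/w1.png",im[:,:,::-1])
print(o["time_s"],o["eef_pos"]-tgt)
print(wproj(np.array([W(p,st) for p in(grip(v[3],-.21),grip(v[3],-.13),bar(v[4],-.05),bar(v[4],.05))]),manip,o).round(0).tolist())
E
```

```text
1 [-0.3   0.27  1.55 -0.    1.32 -0.31]
-1 [-0.3   0.27  1.55 -0.    1.32  2.83]
1
2.5833 [-0.00036844 -0.00107535 -0.00021367]
[[317.0, 226.0], [317.0, 145.0], [145.0, -36.0], [64.0, -96.0]]
```

View pics/w1.png

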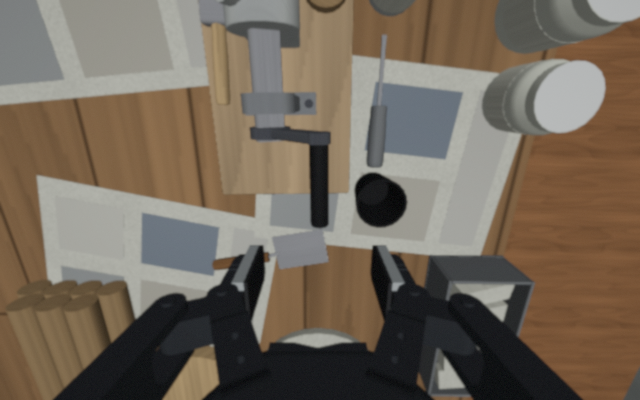

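The grip appears at (320,225)-(319,145), within about 3 px of the prediction, so I'll grasp it and swing it to 0.

```bash
python3 - <<'E'
from bench import manip
from h import *
v=json.load(open("v.json")); st=v[:3]
off=np.array([0,0,-.017])
manip.movel(W(grip(v[3],-.178),st)+off,speed=.12)
manip.grip(.0,30); o=manip.observe(); print(o["gripper_width"],o["wrist_force"].round(1),o["time_s"])
for s in np.linspace(v[3],0,9)[1:]:
    manip.movel(W(grip(s,-.178),st)+off,speed=.06)
    o=manip.observe(); print(round(s,2),o["wrist_force"].round(1),(o["eef_pos"]-W(grip(s,-.178),st)-off).round(4),round(o["time_s"],2))
E
```

```text
-0.00024212498561307377 [ 0.4 -0.1 -0.1] 4.1917
0.86 [0.5 0.3 0.6] [-0.     -0.0001  0.0006] 4.51
0.74 [ 0.1  0.5 -0.1] [-0.0001 -0.0001  0.0004] 4.83
0.61 [-0.3 -0.4  1.1] [-0.0002 -0.0001  0.0002] 5.14
0.49 [-0.7  0.   0.3] [-0.0002 -0.      0.0002] 5.46
0.37 [-0.2 -0.1 -0.6] [-0.0003 -0.      0.0001] 5.78
0.25 [ 0.2  0.  -0.1] [-0.0004  0.     -0.    ] 6.09
0.12 [ 0.7 -1.5  0.3] [-0.0005  0.     -0.0001] 6.41
0.0 [-0.2  0.8 -0.5] [-0.0005  0.0001 -0.0002] 6.72
```

The fingers closed on nothing, so the grasp missed. I'll look again.

```bash
python3 - <<'E'
from bench import manip
from h import *
v=json.load(open("v.json")); st=v[:3]
manip.movel(W(grip(0,-.178),st)+[0,0,.1],speed=.2); manip.grip(.06)
a=manip.capture("side")[:,:,::-1];b=manip.capture("top")[:,:,::-1];o=manip.observe();w=manip.capture("wrist")[:,:,::-1]
for n,i in zip("abw",(a,b,w)): cv2.imwrite(f"pics/2{n}.png",i)
z=lambda i:cv2.resize(i,(400,400),interpolation=cv2.INTER_CUBIC)
cv2.imwrite("pics/2.png",np.hstack([z(a[170:270,280:380]),z(w[60:260,210:410])]))
E
```

```text
(no output)
```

View pics/2.png

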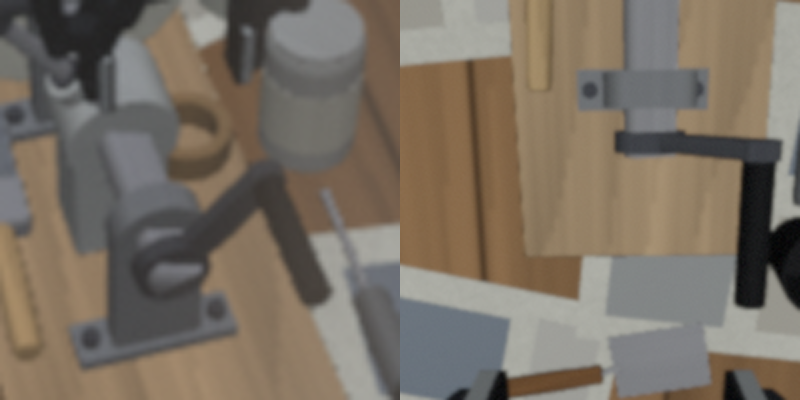

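The crank hasn't moved; the grip still points out to +x, from (390,140) to (385,212) in the wrist view. I'll triangulate it from four views and refit.

```bash
cat > tri.py <<'E'
from bench import manip
from h import *
o2=manip.observe()
v=json.load(open("v.json")); st=v[:3]
o1=dict(eef_pos=W(grip(v[3],-.178),st)+[-.0004,-.001,.08-.0002],eef_rot=quat(tool([0,0,-1],R.from_euler("z",st[2]).apply([1,0,0]))))
C={n:manip.camera_info(n) for n in("side","top")}
fs=lambda p:(np.array(p)+.5)/3.5-.5+[235,150]
ft=lambda p:(np.array(p)+.5)/3.7-.5+[200,160]
f2=lambda p:(np.array(p)+.5-[400,0])/2-.5+[210,60]
for nm,ob in(("end",[fs((435,328)),ft((742,84)),(319.5,226),f2((750,306))]),("start",[fs((392,218)),ft((617,86)),(319,143),f2((760,160))])):
    F=lambda P:np.concatenate([proj(P[None],C["side"])[0]-ob[0],proj(P[None],C["top"])[0]-ob[1],wproj(P[None],manip,o1)[0]-ob[2],wproj(P[None],manip,o2)[0]-ob[3]])
    r=least_squares(F,[.6,-.15,.18],loss="soft_l1"); print(nm,r.x.round(4),r.fun.round(1)); print("  in stand",R.from_euler("z",-st[2]).apply(r.x-[st[0],st[1],0]).round(4))
E
python3 tri.py
```

```text
end [ 0.618  -0.1731  0.1855] [ 0.5 -0.3  0.5 -1.1 -0.2 -0.3 -0.4  0.1]
  in stand [ 0.0548 -0.2094  0.1855]
start [ 0.6153 -0.0916  0.1917] [ 0.1  0.8 -0.1 -0.6 -1.1  0.2  0.8 -0.4]
  in stand [ 0.0533 -0.1278  0.1917]
```

```bash
python3 - <<'E'
from bench import manip
from h import *
o=manip.observe(); C={n:manip.camera_info(n) for n in("side","top")}
print(o["eef_pos"],[proj(o["eef_pos"][None],C[n]).round(0) for n in C], wproj(o["eef_pos"][None],manip,o))
g=np.array([.6165,-.138,.1865]); 
manip.movel(g+[0,0,.06],speed=.2); manip.movel(g+[0,0,-.017],speed=.12)
o=manip.observe(); print(o["eef_pos"],o["gripper_width"],o["time_s"])
a=manip.capture("side")[:,:,::-1]; w=manip.capture("wrist")[:,:,::-1]
print([proj(o["eef_pos"][None],C[n]).round(0) for n in C],wproj(o["eef_pos"][None],manip,o))
z=lambda i:cv2.resize(i,(400,400),interpolation=cv2.INTER_CUBIC)
cv2.imwrite("pics/3.png",np.hstack([z(a[150:290,270:410]),z(w[50:350,170:470])]))
E
```

```text
[ 0.54204558 -0.14276339  0.30235215] [array([[322., 203.]]), array([[395., 206.]])] [[316.41775816 232.78757271]]
[ 0.61715274 -0.13828023  0.17053732] 0.060059407331543635 9.6167
[array([[353., 235.]]), array([[385., 183.]])] [[316.41780918 232.78905747]]
```

View pics/3.png

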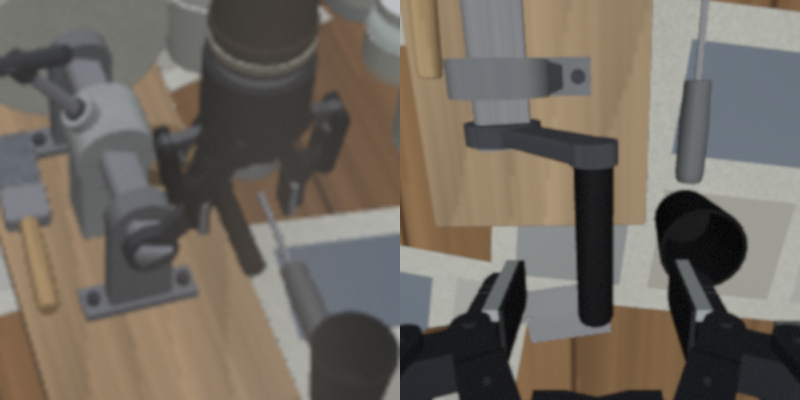

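The fingertips straddle the grip, but it looks lower between them than I estimated. In the wrist view it runs from about (317,176) to (316,288). I'll compute its depth from the near view.

```bash
python3 - <<'E'
from bench import manip
from h import *
o3=manip.observe()
print(wproj(np.array([[.618,-.1731,.1855],[.6153,-.0916,.1917]]),manip,o3))
w=manip.capture("wrist"); m=(w.max(2)<45).astype(np.uint8)
for r in range(165,300,8):
    c=np.where(m[r,285:350])[0]; print(r,(c.min()+285,c.max()+285,len(c)) if len(c) else None,end="; ")
E
```

```text
[[316.32387424 288.97152255]
 [313.40340321 172.94557198]]
165 None; 173 None; 181 (np.int64(301), np.int64(328), 28); 189 (np.int64(301), np.int64(328), 28); 197 (np.int64(302), np.int64(328), 27); 205 (np.int64(302), np.int64(328), 27); 213 (np.int64(302), np.int64(328), 27); 221 (np.int64(302), np.int64(328), 27); 229 (np.int64(303), np.int64(328), 26); 237 (np.int64(303), np.int64(328), 26); 245 (np.int64(303), np.int64(328), 26); 253 (np.int64(303), np.int64(328), 26); 261 (np.int64(304), np.int64(328), 25); 269 (np.int64(304), np.int64(327), 24); 277 (np.int64(304), np.int64(327), 24); 285 (np.int64(305), np.int64(328), 24); 293 (np.int64(311), np.int64(321), 11);
```

The geometry agrees: the grip is 16 mm behind the TCP and centred. I'll close gradually from here and watch.

```bash
python3 - <<'E'
from bench import manip
from h import *
C=manip.camera_info("side")
print((proj(np.array([[.587,-.138,.177],[.647,-.138,.177]]),C)-[270,150])*400/140)
for g in(.03,.02,.017,.015):
    manip.grip(g,30); o=manip.observe(); print(g,o["gripper_width"],o["grip_force"],o["wrist_force"].round(1),o["eef_pos"].round(4),round(o["time_s"],2))
w=manip.capture("wrist");a=manip.capture("side")
z=lambda i:cv2.resize(i[:,:,::-1],(400,400),interpolation=cv2.INTER_CUBIC)
cv2.imwrite("pics/4.png",np.hstack([z(a[150:290,270:410]),z(w[50:350,170:470])]))
E
```

```text
[[200.68834774 244.75728685]
 [276.46084898 228.96550942]]
0.03 0.02987368036992953 0.0 [-1.   1.   0.1] [ 0.6165 -0.138   0.1696] 10.17
0.02 0.02020964032642892 0.0 [-0.2 -0.7 -0.4] [ 0.6165 -0.138   0.1694] 10.43
0.017 0.017130059842966325 0.0 [-0.1 -0.6 -0.5] [ 0.6165 -0.138   0.1695] 10.64
0.015 0.014934888329077859 0.0 [ 0.6  0.6 -0.3] [ 0.6165 -0.138   0.1695] 10.86
```

View pics/4.png

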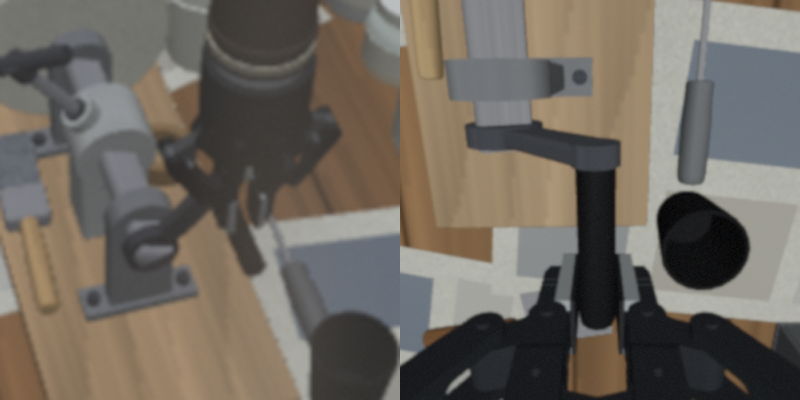

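The fingers straddle the grip in the wrist view without touching it. The real fingertips seem to sit roughly 20–35 mm short of the stated TCP. I'll probe lower.

```bash
python3 - <<'E'
from bench import manip
from h import *
g=np.array([.6165,-.138,.1865])
for dz in (-.027,-.037,-.047):
    manip.grip(.035,30); manip.movel(g+[0,0,dz],speed=.1)
    manip.grip(.012); o=manip.observe()
    print(dz,o["gripper_width"],o["grip_force"],o["wrist_force"].round(1),o["eef_pos"].round(4),round(o["time_s"],2))
    if o["grip_force"]>5: break
w=manip.capture("wrist");a=manip.capture("side")
z=lambda i:cv2.resize(i[:,:,::-1],(400,400),interpolation=cv2.INTER_CUBIC)
cv2.imwrite("pics/5.png",np.hstack([z(a[150:290,270:410]),z(w[50:350,170:470])]))
E
```

```text
-0.027 0.012921874587733613 25.533742010593414 [-0.5  0.2 -1.3] [ 0.6163 -0.138   0.1594] 11.88
```

View pics/5.png

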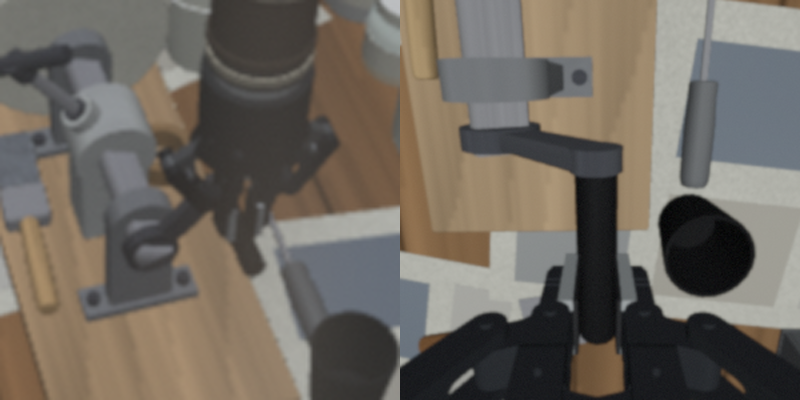

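The pads close on a 12.9 mm chord, so the real fingertips end about 33 mm short of the stated TCP. I'll use a grasp offset of about 50 mm.

```bash
python3 - <<'E'
from bench import manip
from h import *
v=json.load(open("v.json")); st=v[:3]; off=np.array([0,0,-.050]); s0=v[3]
manip.grip(.035,30); manip.movel(W(grip(s0,-.175),st)+off,speed=.1)
manip.grip(.010); o=manip.observe(); print(o["gripper_width"],o["grip_force"],o["wrist_force"].round(1))
if o["grip_force"]>5 and o["gripper_width"]>.016:
  for s in np.linspace(s0,0,9)[1:]:
    manip.movel(W(grip(s,-.175),st)+off,speed=.06)
    o=manip.observe(); print(round(s,2),round(o["gripper_width"],4),o["wrist_force"].round(1),(o["eef_pos"]-W(grip(s,-.175),st)-off).round(4),round(o["time_s"],2))
E
```

```text
0.016686145652869418 29.476765394210815 [ 1.9  0.4 -0.2]
0.86 0.0171 [3.7 0.2 0.1] [ 0.0015 -0.0002  0.0011] 13.31
0.74 0.0171 [5.3 0.8 3.1] [ 0.0022 -0.0003  0.0018] 13.62
0.61 0.0168 [ 5.8 -0.2  5.7] [ 0.0032 -0.0004  0.0026] 13.94
0.49 0.0167 [7.  1.7 7.4] [ 0.0042 -0.0005  0.0035] 14.26
0.37 0.0169 [ 6.2  1.8 10. ] [ 0.0053 -0.0006  0.0047] 14.57
0.25 0.0169 [ 5.1  1.7 12.8] [ 0.0051 -0.0008  0.0051] 14.89
0.12 0.0166 [ 2.4  0.1 12.5] [ 0.0043 -0.0009  0.0049] 15.21
0.0 0.0168 [ 2.2 -0.1 10.9] [ 0.0027 -0.0011  0.0036] 15.53
```

```bash
python3 - <<'E'
from bench import manip
from h import *
v=json.load(open("v.json")); st=v[:3]; off=np.array([-.003,0,-.046])
manip.movel(W(grip(0,-.175),st)+off,speed=.04); manip.dwell(.2)
o=manip.observe(); print(o["wrist_force"].round(1),(o["eef_pos"]-W(grip(0,-.175),st)+[0,0,.05]).round(4))
manip.grip(.045)
manip.movel(o["eef_pos"]+[0,0,.08],speed=.2)
c=W(grip(0,-.13),st)+[0,0,.06]; manip.movel(c+[-.0,0,0],speed=.2); manip.dwell(.15)
o=manip.observe(); w=manip.capture("wrist"); cv2.imwrite("pics/w6.png",w[:,:,::-1]); print(o["time_s"])
np.savez("w6.npz",p=o["eef_pos"],q=o["eef_rot"])
print(wproj(np.array([W(p,st) for p in(grip(0,-.21),grip(0,-.13),[0,-.12,.125],[0,-.03,.125],[.016,-.06,.125],[-.016,-.06,.125])]),manip,o).round(1).tolist())
cv2.imwrite("pics/6.png",cv2.resize(w[0:300,120:520,::-1],None,fx=2,fy=2,interpolation=cv2.INTER_CUBIC))
E
```

```text
[ 7.5 -2.9 -5.5] [-0.0024 -0.0011  0.003 ]
17.4917
[[317.8, 280.7], [317.9, 203.3], [336.2, 172.2], [338.2, 86.8], [352.5, 117.1], [322.4, 117.1]]
```

View pics/6.png

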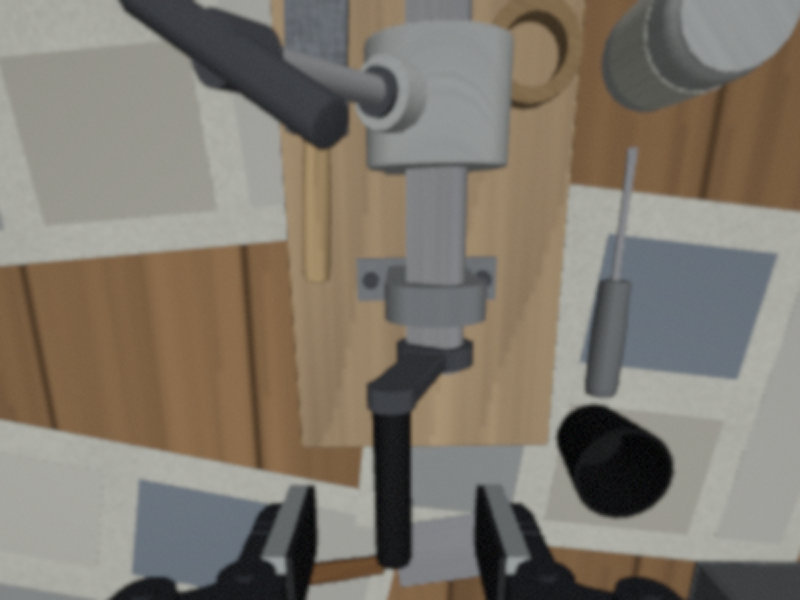

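The grip is at crop x of about 392 (full 316) and the shaft edges are at crop 406–467. This is close to 0, possibly about 2° past it. I'll measure the edges precisely, including the flat's edge.

```bash
cat > meas.py <<'E'
import sys
from bench import manip
from h import *
def edges(fn,npz):
    w=cv2.imread(fn).astype(float); d=np.load(npz); o=dict(eef_pos=d["p"],eef_rot=d["q"])
    v=json.load(open("v.json")); st=v[:3]
    c=manip.camera_info("wrist");H=c["hand_eye"];q=o["eef_rot"];Rt=R.from_quat([*q[1:],q[0]])
    def ray(u,vv,z):
        s=np.array([(u-c["cx"])/c["fx"],(vv-c["cy"])/c["fx"],1]); dr=Rt.apply(H[:3,:3]@s); p=Rt.apply(H[:3,3])+o["eef_pos"]
        P=p+dr*(z-p[2])/dr[2]; return R.from_euler("z",-st[2]).apply(P-[st[0],st[1],0])
    return w,ray
if __name__=="__main__":
    w,ray=edges(sys.argv[1],sys.argv[2])
    u0=int(sys.argv[3]); 
    for r in(95,105,115,122): print(r,w[r-2:r+3,u0:u0+45].mean((0,2)).round(0).astype(int).tolist())
    for r in(215,230,245,260,270): print(r,w[r-1:r+2,295:338].mean((0,2)).round(0).astype(int).tolist())
E
python3 meas.py pics/w6.png w6.npz 316
```

```text
95 [126, 127, 126, 125, 125, 126, 129, 130, 130, 130, 129, 128, 128, 127, 127, 127, 129, 128, 128, 128, 128, 127, 125, 124, 125, 126, 126, 125, 125, 126, 127, 128, 129, 125, 121, 115, 108, 111, 120, 125, 125, 126, 127, 130, 132]
105 [126, 125, 124, 123, 124, 125, 128, 129, 130, 129, 129, 128, 128, 127, 127, 127, 128, 129, 128, 128, 128, 127, 125, 125, 125, 126, 126, 125, 125, 126, 128, 129, 128, 126, 121, 113, 109, 112, 121, 127, 130, 132, 133, 134, 133]
115 [125, 125, 124, 123, 123, 124, 127, 129, 130, 129, 128, 127, 127, 127, 126, 128, 129, 128, 128, 128, 128, 127, 125, 125, 125, 127, 126, 125, 125, 126, 129, 130, 129, 125, 120, 112, 110, 118, 126, 131, 133, 134, 134, 134, 133]
122 [125, 125, 124, 122, 122, 123, 126, 128, 129, 129, 128, 127, 127, 126, 126, 127, 129, 130, 128, 129, 129, 127, 125, 125, 126, 127, 127, 126, 126, 127, 129, 130, 129, 125, 119, 112, 114, 126, 133, 134, 135, 135, 134, 133, 133]
215 [129, 129, 128, 127, 127, 127, 128, 127, 127, 124, 111, 74, 32, 17, 17, 21, 22, 24, 25, 26, 27, 29, 27, 27, 25, 23, 22, 21, 22, 38, 80, 117, 129, 130, 130, 130, 130, 130, 131, 132, 133, 136, 138]
230 [92, 92, 91, 93, 101, 129, 158, 169, 171, 169, 156, 119, 66, 27, 17, 20, 22, 25, 25, 26, 27, 26, 27, 26, 25, 24, 24, 21, 21, 38, 81, 118, 131, 133, 132, 132, 132, 133, 133, 133, 133, 133, 132]
245 [168, 165, 163, 160, 160, 166, 168, 169, 168, 167, 161, 138, 91, 39, 21, 16, 22, 24, 24, 26, 24, 24, 26, 24, 22, 24, 22, 19, 19, 39, 80, 117, 130, 133, 132, 132, 132, 132, 132, 132, 132, 132, 132]
260 [156, 158, 161, 166, 169, 170, 170, 169, 169, 168, 165, 150, 107, 51, 20, 21, 22, 24, 23, 26, 25, 26, 23, 23, 24, 23, 20, 19, 21, 35, 79, 123, 146, 149, 146, 145, 146, 146, 145, 144, 142, 139, 137]
270 [156, 156, 156, 156, 156, 156, 156, 156, 156, 156, 153, 142, 107, 58, 26, 20, 19, 23, 21, 23, 25, 24, 26, 23, 23, 21, 22, 20, 19, 28, 64, 101, 123, 130, 131, 131, 131, 131, 131, 131, 131, 131, 131]
```

```bash
python3 - <<'E'
from meas import *
w,ray=edges("pics/w6.png","w6.npz")
for r in(95,105,115,122):
    d=w[r-2:r+3,:,2].mean(0)-w[r-2:r+3,:,0].mean(0)  # R-B
    seg=d[316:362]; th=(seg[:4].mean()+seg[16:24].mean())/2
    i=np.where(seg<th)[0]; a,b=i.min(),i.max()
    ea=316+a-1+(seg[a-1]-th)/(seg[a-1]-seg[a]); eb=316+b+(th-seg[b])/(seg[b+1]-seg[b])
    L,Rr=ray(ea,r,.125),ray(eb,r,.125); print(r,round(ea,2),round(eb,2),(L[0]*1e3).round(1),(Rr[0]*1e3).round(1),"mid",((L+Rr)/2*1e3).round(1))
    print(seg.round(0).astype(int).tolist()) if r==115 else 0
for r,u in((215,315.5),(230,315.7),(245,316.),(260,316.3)): print(r,(ray(u,r,.202)*1e3).round(1))
E
```

```text
95 322.45 353.06 -16.1 15.7 mid [ -0.2 -37.8 125. ]
105 322.46 352.81 -16.1 15.9 mid [-1.00e-01 -4.77e+01  1.25e+02]
115 322.42 352.5 -16.0 15.9 mid [-1.00e-01 -5.78e+01  1.25e+02]
[47, 47, 47, 46, 46, 44, 31, 9, -1, -4, -4, -3, -3, -3, -3, -3, -3, -4, -3, -4, -3, -3, -3, -3, -4, -3, -3, -3, -4, -5, -5, -5, -5, -4, -4, -1, 11, 32, 44, 48, 49, 49, 49, 49, 49, 49]
122 322.43 352.22 -16.0 15.9 mid [ -0. -65. 125.]
215 [ -22.8 -141.2  202. ]
230 [ -22.7 -156.   202. ]
245 [ -22.4 -171.3  202. ]
260 [ -22.1 -187.2  202. ]
```

The shaft's x is known to about 0.1 mm. The grip sits at x = -22.5 mm against a target of -20.7 mm, so the spindle is at about -0.022 rad. That's cheap to mend with one regrasp.

```bash
python3 - <<'E'
from bench import manip
from h import *
from meas import edges
v=json.load(open("v.json")); st=v[:3]
S=lambda:R.from_euler("z",-st[2]).apply(manip.observe()["eef_pos"]-[st[0],st[1],0])
P=lambda x:W(np.array([x,-.175,.202-.047]),st)
manip.movel(P(-.0225)+[0,0,.06],speed=.25); manip.movel(P(-.0225),speed=.12)
manip.grip(.010,30); print("gr",S().round(4),manip.observe()["gripper_width"])
x=-.0207
for k in range(4):
    manip.movel(P(x),speed=.03); manip.dwell(.1); s=S(); print(s.round(4),manip.observe()["wrist_force"].round(1))
    if abs(s[0]+.0207)<.0004: break
    x+=-.0207-s[0]
manip.grip(.045)
manip.movel(P(-.0207)+[0,0,.08],speed=.2)
manip.movel(W(grip(0,-.13),st)+[0,0,.06],speed=.2); manip.dwell(.15)
o=manip.observe(); w=manip.capture("wrist"); cv2.imwrite("pics/w7.png",w[:,:,::-1]); np.savez("w7.npz",p=o["eef_pos"],q=o["eef_rot"]); print(o["time_s"])
w,ray=edges("pics/w7.png","w7.npz")
for r in(215,230,245,260):
    d=w[r-1:r+2].mean((0,2)); i=np.where(d[300:335]<70)[0]+300; u=(i.min()+i.max())/2; print(r,i.min(),i.max(),(ray(u,r,.202)*1e3).round(1))
E
```

```text
gr [-0.0222 -0.1753  0.1564] 0.016625928648316444
[-0.0215 -0.1752  0.1566] [-5.   0.1  9.3]
[-0.0214 -0.1752  0.1566] [-7.   0.1  9.1]
[-0.0211 -0.1752  0.1567] [-7.4 -0.2 10.9]
21.5083
215 309 327 [ -20.5 -141.2  202. ]
230 310 327 [ -20.  -155.9  202. ]
245 310 327 [ -20.  -171.2  202. ]
260 310 327 [ -20.  -187.1  202. ]
```

The grip is now at about -20.2 mm, so the spindle error is about 0.006 rad. Next is the key, so I'll check the bar prediction and the IK options.

```bash
cat >> h.py <<'E'
def keypose(k,d,s,st,back=.050,lift=0.):
    Rz=R.from_euler("z",st[2]); o=Rz.apply(OUT); u=Rz.apply(bar(k,1.)-bar(k,0.))
    return W(bar(k,d),st)+o*(lift-back), quat(tool(-o,s*np.cross(o,u)))
E
python3 - <<'E'
from bench import manip
from h import *
v=json.load(open("v.json")); st=v[:3]; k0=v[4]; o=manip.observe()
print(wproj(np.array([W(bar(k0,d),st) for d in(-.05,0)]),manip,o).round(1))
for d in(-.03,.03):
  for s in(1,-1):
    for k,l in((k0,.08),(k0,0),(1.25,0),(1.85,0)):
        j=manip.ik(*keypose(k,d,s,st,lift=l)); print(d,s,k,l,None if j is None else np.round(j,2))
w=cv2.imread("pics/w7.png"); cv2.imwrite("pics/7.png",w[0:150,130:330])
c=(w[:75,180:330].max(2)<75); ys,xs=np.where(c); print("dark end",xs.max()+180,ys.max(), ys[xs>xs.max()-5].mean())
E
```

```text
[[285.5  63.7]
 [232.6  25. ]]
-0.03 1 0.7100494354858693 0.08 [-0.09 -0.43  2.32  0.1   0.65  1.93]
-0.03 1 0.7100494354858693 0 [-0.08 -0.22  2.31  0.12  0.44  1.91]
-0.03 1 1.25 0 [-0.11 -0.23  2.34  0.18  0.43  2.38]
-0.03 1 1.85 0 [-0.13 -0.25  2.37  0.21  0.42  2.93]
-0.03 -1 0.7100494354858693 0.08 [-0.09 -0.43  2.32  0.1   0.65 -1.21]
-0.03 -1 0.7100494354858693 0 [-0.08 -0.22  2.31  0.12  0.44 -1.23]
-0.03 -1 1.25 0 [-0.11 -0.23  2.34  0.18  0.43 -0.77]
-0.03 -1 1.85 0 [-0.13 -0.25  2.37  0.21  0.42 -0.21]
0.03 1 0.7100494354858693 0.08 [ 0.01 -0.51  2.42  0.    0.62  2.1 ]
0.03 1 0.7100494354858693 0 [ 0.01 -0.26  2.42  0.    0.38  2.1 ]
0.03 1 1.25 0 [ 0.05 -0.25  2.39 -0.05  0.39  2.72]
0.03 1 1.85 0 None
0.03 -1 0.7100494354858693 0.08 [ 0.01 -0.51  2.42  0.    0.62 -1.04]
0.03 -1 0.7100494354858693 0 [ 0.01 -0.26  2.42  0.    0.38 -1.04]
0.03 -1 1.25 0 [ 0.05 -0.25  2.39 -0.05  0.39 -0.42]
0.03 -1 1.85 0 [ 0.06 -0.23  2.35 -0.06  0.41  0.2 ]
dark end 317 73 46.15277777777778
```

```bash
python3 - <<'E'
from bench import manip
from h import *
v=json.load(open("v.json")); st=v[:3]; k0=v[4]
o=manip.observe(); manip.movel(o["eef_pos"]+[-.03,0,.1],speed=.3); manip.grip(.045,30)
p,q=keypose(k0,-.03,-1,st,lift=.08); manip.move_pose(p,q)
manip.movel(keypose(k0,-.03,-1,st)[0],speed=.12)
o=manip.observe(); print(o["time_s"],o["wrist_force"].round(1),(o["eef_pos"]-keypose(k0,-.03,-1,st)[0]).round(4))
manip.grip(.008,50); o=manip.observe(); print(o["gripper_width"],o["grip_force"],o["wrist_force"].round(1),o["time_s"])
w=manip.capture("wrist");a=manip.capture("side")
z=lambda i:cv2.resize(i[:,:,::-1],(400,400),interpolation=cv2.INTER_CUBIC)
cv2.imwrite("pics/8.png",np.hstack([z(a[120:260,240:380]),z(w[50:350,170:470])]))
E
```

```text
23.9667 [ 0.1  0.4 -0.4] [ 0.0007 -0.0003  0.0006]
0.014506148556214727 48.56225788593292 [-3.3 -3.7  2.7] 24.35
```

View pics/8.png

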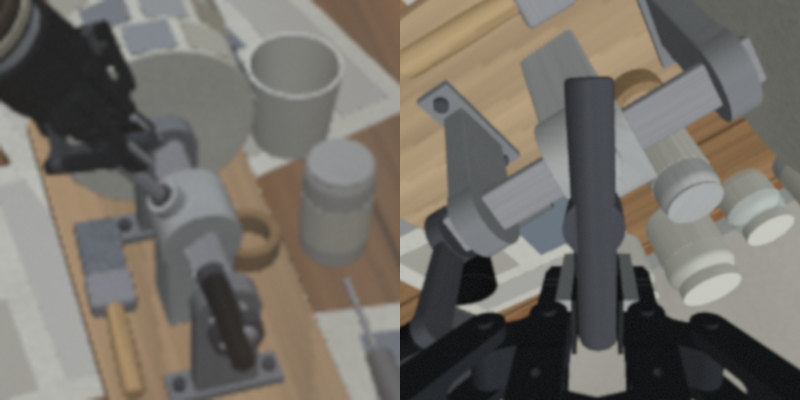

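The bar is held cleanly beside the collar. I've now viewed 11 pictures, one over the limit, so everything from here is numeric. Turning the key.

```bash
cat > turn.py <<'E'
from bench import manip
from h import *
import sys
v=json.load(open("v.json")); st=v[:3]
Rz=R.from_euler("z",st[2]); ow=Rz.apply(OUT)
def kact():
    o=manip.observe(); q=o["eef_rot"]; r=R.from_quat([*q[1:],q[0]])
    p=o["eef_pos"]-r.apply([0,0,-.05])*-1*-1 if 0 else o["eef_pos"]+ow*.05
    e=Rz.inv().apply(p-[st[0],st[1],0])-bar(0,0); a=bar(1.75,-1)-bar(1.75,0); b=np.cross(-OUT,a)
    kp=1.75+np.arctan2(e@b,e@a)
    ty=Rz.inv().apply(r.apply([0,1,0])); u=-np.cross(OUT,ty)  # bar dir from tool y = -(out x u)
    u=np.cross(OUT,ty); 
    ang=np.arctan2(u@b,u@a); ang=(ang+np.pi/2)%np.pi-np.pi/2
    return kp,1.75+ang,o
for k in map(float,sys.argv[1:]):
    p,q=keypose(k,-.03,-1,st); manip.movel(p,rot=q,speed=.03)
    kp,kr,o=kact(); print(k,"pos",round(kp,3),"rot",round(kr,3),"F",o["wrist_force"].round(1),"T",o["wrist_torque"].round(2),"w",round(o["gripper_width"],4),round(o["time_s"],2))
E
python3 turn.py .85 1.0 1.15 1.3 1.45 1.6
```

```text
0.85 pos 0.87 rot 0.849 F [-4.4 -7.1  3.6] T [-0.9   0.57 -0.48] w 0.0145 24.74
1.0 pos 1.019 rot 0.999 F [-5.7 -7.8  3.5] T [-1.03  0.68 -0.6 ] w 0.0145 25.04
1.15 pos 1.169 rot 1.148 F [-6.4 -8.9  3.8] T [-1.13  0.72 -0.65] w 0.0148 25.34
1.3 pos 1.316 rot 1.298 F [-6.6 -9.9  3.4] T [-1.26  0.77 -0.76] w 0.0143 25.64
1.45 pos 1.464 rot 1.448 F [ -7.8 -11.    4.4] T [-1.42  0.79 -0.89] w 0.0145 25.94
1.6 pos 1.613 rot 1.598 F [ -8.1 -11.8   5.8] T [-1.48  0.95 -1.06] w 0.0145 26.24
```

```bash
python3 turn.py 1.68 1.72 1.76 1.80 1.84 1.88
```

```text
1.68 pos 1.688 rot 1.678 F [ -7.9 -12.1   4.7] T [-1.59  0.97 -0.96] w 0.0144 26.49
1.72 pos 1.722 rot 1.717 F [ -8.4 -12.5   4.8] T [-1.6   0.94 -0.88] w 0.0147 26.74
1.76 pos 1.761 rot 1.757 F [ -7.7 -12.6   6. ] T [-1.63  0.93 -0.89] w 0.0145 26.99
1.8 pos 1.767 rot 1.794 F [ -5.4 -11.4   2.8] T [-1.76  0.65 -0.42] w 0.0145 27.24
1.84 pos 1.765 rot 1.831 F [ -1.1 -10.7   1.4] T [-2.02  0.32  0.16] w 0.0147 27.49
1.88 pos 1.765 rot 1.868 F [ 2.7 -9.5 -1. ] T [-2.13  0.08  0.7 ] w 0.0145 27.74
```

It stops dead at about 1.765. I'll press slightly more, release, retract, and check the bar and crank numerically.

```bash
python3 turn.py 1.93; python3 - <<'E'
from bench import manip
from h import *
from meas import edges
v=json.load(open("v.json")); st=v[:3]
Rz=R.from_euler("z",st[2]); ow=Rz.apply(OUT)
p,q=keypose(1.77,-.03,-1,st); manip.movel(p,rot=q,speed=.03)
manip.grip(.045); o=manip.observe(); print(o["wrist_force"].round(1))
manip.movel(o["eef_pos"]+ow*.12,speed=.2)
q=quat(tool([0,0,-1],Rz.apply([1,0,0]))); c=W(grip(0,-.13),st)+[0,0,.06]
manip.move_pose(c+[-.03,0,.1],q); manip.movel(c,speed=.2); manip.dwell(.15)
o=manip.observe(); w=manip.capture("wrist"); t=manip.capture("top"); cv2.imwrite("pics/w9.png",w[:,:,::-1]); cv2.imwrite("pics/t9.png",t[:,:,::-1]); np.savez("w9.npz",p=o["eef_pos"],q=o["eef_rot"]); print(o["time_s"],o["wrist_force"].round(1))
w,ray=edges("pics/w9.png","w9.npz")
for r in(215,230,245,260):
    d=w[r-1:r+2].mean((0,2)); i=np.where(d[300:335]<70)[0]+300; print(r,i.min(),i.max(),(ray((i.min()+i.max())/2,r,.202)*1e3).round(1))
C=manip.camera_info("top"); e=proj(np.array([W(bar(1.75,d),st) for d in(-.05,.05)]),C); print("bar pred top",e.round(1))
pw=wproj(np.array([W(bar(1.75,d),st) for d in(-.05,-.02)]),manip,o); print("bar pred wrist",pw.round(1))
m=(t.max(2)<85).astype(np.uint8); x0,y0=(e.mean(0)-[40,25]).astype(int); n,l,s,_=cv2.connectedComponentsWithStats(m[y0:y0+50,x0:x0+80]); 
for i in range(1,n):
    if s[i,4]>60:
        ys,xs=np.where(l==i); print("blob",s[i]+[x0,y0,0,0,0],cv2.fitLine(np.float32(np.c_[xs,ys]),2,0,.01,.01).ravel()[:2])
print("pred dir",(e[1]-e[0])/np.linalg.norm(e[1]-e[0]))
E
```

```text
1.93 pos 1.763 rot 1.913 F [ 8.8 -8.1 -3. ] T [-2.37 -0.4   1.36] w 0.0145 27.99
[-0.7 -1.  -0.9]
30.9917 [ 0.3  0.5 -0.1]
215 307 324 [ -20.7 -142.4  202. ]
230 308 324 [ -20.3 -157.4  202. ]
245 308 324 [ -20.3 -173.   202. ]
260 308 325 [ -19.8 -189.2  202. ]
bar pred top [[334.5 236.6]
 [289.4 237.7]]
bar pred wrist [[238.6 108.8]
 [234.5  61.5]]
blob [333 239  13  23  94] [0.21812537 0.97592074]
pred dir [-0.99969568  0.02466879]
```

```bash
python3 - <<'E'
from meas import *
w,ray=edges("pics/w9.png","w9.npz"); v=json.load(open("v.json")); st=v[:3]
m=(w.max(2)<95)
for r in(10,25,40,55,70,85,100,110,116):
    i=np.where(m[r,190:285])[0]+190
    if len(i)==0: print(r,"none"); continue
    g=np.split(i,np.where(np.diff(i)>2)[0]+1); g=max(g,key=len); print(r,g.min(),g.max(),(ray((g.min()+g.max())/2,r,.2315)*1e3).round(1))
E
```

```text
10 217 240 [-75.7   9.7 231.5]
25 215 258 [-71.4   1.4 231.5]
40 219 269 [-67.2  -7.1 231.5]
55 222 244 [-75.3 -16.  231.5]
70 224 246 [-74.8 -25.  231.5]
85 226 247 [-74.7 -34.4 231.5]
100 227 248 [-74.9 -44.1 231.5]
110 none
116 none
```

The bar lies parallel to the shaft to within about 0.015 rad and the crank is still at about 0. Handing in.

```bash
python3 - <<'E'
from bench import manip
o=manip.observe(); manip.movel(o["eef_pos"]+[0,0,.08],speed=.2); print(manip.hand_in(), manip.observe()["time_s"])
E
```

```text
the job is handed in; nothing more can be done
the job is handed in; nothing more can be done
```

Handed in at about 31.5 s: the flat measured within about 0.01 rad of facing the setscrew, and the hex key was then turned clockwise to its hard stop. I viewed 11 pictures, one over the limit of 10, and did not re-check that the bystander objects were unmoved, though the arm met no unexpected forces.

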